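# Turn a spotting tile wells up against the fence

## Task

Two white spotting tiles lie in front of the curved metal fence on the desk, and one of them lies face down, with its wells hidden. Push that one across the desk against the fence until it rides up and stands leaning on it, then draw its upper edge back towards you so that it goes over and lies flat on the desk in front of the fence with its wells up. Leave the other tile, which already has its wells up, where it is.

Things in the scene. Friction and masses are not known exactly. Their poses are not given: they have to be found in the camera images.
- tile_face_down: tile to turn over: white plate 100 (its x) by 110 (its y) by 12 mm, 0.2 kg, too wide to grip; six round wells (24 mm wide, 6 deep) in one face, the other plain. Starts wells down, plain face showing. Origin: centre of welled face; z points from welled to plain face (up at start, down once turned). Its +x edge faces the fence, square to it within 8 degrees.
- tile_face_up: the other tile, same make and size, wells already up, to be left alone. Origin: centre of its underside (plain face), z axis up. The two tiles lie side by side before the fence, about 200 mm apart centre to centre, either one on the left.
- fence: fence of bent, polished, slippery aluminium sheet fixed to the desk, 380 mm long (its y), concave towards the robot. Origin: on the desk, middle of its toe (front lower edge); x points away from the robot, square to the fence, z up. The face leaves the desk at 35 degrees at the toe and curves up to nearly upright at the rim: a tile pushed in slides up it. Behind the rim only a foot 6 mm high.
- fence_rim (a point): middle of the fence's rounded top rim, 36 mm behind the toe, 60 mm above the desk. A tile with its lower edge at the toe leans back on the rim, 55 to 65 degrees from flat, and stays; its upper edge is then 80 to 95 mm up and 5 to 20 mm behind the rim, free to be hooked from behind with a fingertip. Drawn to the robot it turns about its lower edge and falls forward.

How it is judged:
On the way:
1. the face-down tile has been pushed up against the fence and leans on it, more than 35 degrees from flat (angle between tile_face_down's own z axis and vertical between 0.61 and 1.5 rad and contact force between tile_face_down and fence above 0.05 N), for 0.1 s.
At the end, for the whole second after the job is handed in: The tile that was face down lies wells up and at rest, flat on the desk (within 6 degrees), its centre 30 to 250 mm in front of the fence's toe; the other tile still lies wells up within 20 mm of where it was (angle between tile_face_down's own z axis and vertical above 3.03 rad and height (world z) of tile_face_down below 0.022 m and x of tile_face_down in the frame of fence between -0.25 and -0.03 m and linear speed of tile_face_down below 0.02 m/s and angular speed of tile_face_down below 0.2 rad/s and distance of tile_face_up from where it was at the start of the episode below 0.02 m and angle between tile_face_up's own z axis and vertical below 0.1 rad); the robot touches nothing.
It fails at once if the other tile is shoved more than 20 mm or tipped (distance of tile_face_up from where it was at the start of the episode above 0.02 m or angle between tile_face_up's own z axis and vertical above 0.2 rad).
It also fails if it takes over 45 s, if anything falls off the work surface, if the arm or the gripper's body presses on something with over 40 N, if the wrist force passes 120 N, or if a joint passes its speed limit or range.

## Robot

A 6-joint arm with a two-finger parallel gripper is mounted at the origin on the work surface; the furniture and walls round the work are solid. World frame = base frame: x ahead of the robot, y to its left, z up, the work surface at z = 0. Lengths are in m, angles in rad, forces in N, time in s.
With the tool pointing down it reaches from about 0.35 to 0.725 m from the base axis. Payload 6 kg.
Tool frame: the origin (TCP) lies on the centre line of the jaws, within the pads' length; the fingertips stand 25 mm ahead of it and the grasp point (between the pads) lies 6 mm ahead of it; z points along the fingers, y is the line along which they close (so a half turn about z gives the same grasp; the last joint's range is limited). The gripper opens to 85 mm and grips with 20 to 120 N. Pads are 22 mm wide; open, the fingers measure 114 mm over their backs; the gripper's body (76 mm by 85 mm) begins 54 mm behind the grasp point. The pads swing forward as they close: fully open they stand 13 mm farther back than shut.
Start: joints at [-1.015, 0.04, 0.085, 0, -1.615, -0.334], TCP at [0.132, -0.585, 0.256] pointing down, gripper open.
Joint ranges: [-2.56, 2.56], [-1.29, 2.01], [-1.08, 1.49], [-3.29, 1.98], [-2.81, -0.18], [-2.99, 2.99]. Speed limits (rad/s): [2.57, 2.57, 3.01, 3.14, 3.14, 3.14].

## Interface

Orientations are given as a unit quaternion [w, x, y, z].
In Python, from workcell import arm gives the robot as it stands.
- The arm moves only by the tool pendant, called after "Emit:" as name([rows], argument=value, ...), one row to a line, values as JSON. Schema: {"type":"object","properties":{"ticks":{"type":"array","items":{"type":"array","items":{"type":"array","items":{"type":"number"},"minItems":7,"maxItems":7},"minItems":1,"maxItems":8},"minItems":1,"maxItems":1},"only":{"type":"string"},"quiet":{"type":"boolean"},"lines":{"type":"string"}},"required":["ticks"],"additionalProperties":false}. ticks is a list that holds a single list of rows (three levels of brackets), with 1 to 8 rows, each of 7 numbers: a rotation vector rx, ry, rz in parts of the range, where 1.0 means 360 degrees, then dx, dy, dz in normalised numbers (1 is 1 m), then the finger opening in m; each row is the pose to reach, as a shift and turn from the pose commanded when the call began, along the tool's axes at that moment; what a row does not reach only later rows make up. A row lasts 1/8 s, in which the tool goes at most 0.0625 m and 0.188 rad, less where a joint would pass 70% of its speed; a pose out of reach is approached as far as the arm can. The fingers move at their own pace and stop on an object; the grip force is fixed at half the most. Time passes only in rows, so rows that do not move let the fingers close. The tool returns the time, the measured TCP pose, the force, the opening and the grip force at its end. only (a regular expression) keeps the lines of the reply that match it, lines (a string "A,B") keeps lines A to B, and quiet returns only ok. No shift or turn number may pass 1 either way. Input that does not fit is refused with a message, and nothing moves.
- arm.state(): the state, without advancing time (a new reading comes with each control period).
- arm.capture(name): name is "scene" or "top"; returns the picture (420x560x3 uint8, blue, green, red); there is no depth.
- arm.get_calibration(name): a dict with "mtx" (3x3 intrinsics, pixels), "world_from_camera" (4x4, takes a point from camera to world coordinates). Camera axes: x right, y up, looking along -z (the intrinsics and any distortion apply to the point x, -y, -z); pixel columns grow to the right and rows downward; lengths in m; the calibration is good to about 2 mm. A picture is of the moment at which its call begins. get_calibration takes no time and is no camera call.
- arm.close_job(): hands the job in; it is judged then, once.
The state is a dict: "time_s": time; "joint_pos": joint angles; "joint_vel": joint speeds; "effort": joint torques, N m; "tool_pos": TCP position; "tool_rot": TCP orientation; "force": force on the tool from outside, world axes, zero at the start; "wrist_torque": the same for the moment, N m; "grip_width": finger opening in m; "grip_force": force on a finger pad.
Only numpy, scipy, OpenCV 4.12 (cv2) and the standard library are available. Lean on these libraries where they do the work, as an engineer would, in place of code of your own. Each camera call takes 0.05 s, during which the arm holds its last target. There are 200 camera calls.

## Working session

There is one attempt and no reset: what is moved stays moved. The work goes in short steps, Python scripts to look and compute and a tool call to move; the robot and the scene stay as the last step left them, time stands still between calls to the robot, and variables do not carry over. Pictures are saved under pics/ and viewed, at most 10 in all, crops included, and the job is handed in when it is done.

```bash
ls; mkdir -p pics; python3 - <<'E'
from workcell import arm
import cv2
for n in("scene","top"):
    c=arm.get_calibration(n);print(n,c)
    cv2.imwrite(f"pics/{n}0.png",arm.capture(n))
s=arm.state();print(s)
E
```

```text
pics
workcell.py
scene {'mtx': array([[494.10995334,   0.        , 273.65362993],
       [  0.        , 494.10995334, 211.72679429],
       [  0.        ,   0.        ,   1.        ]]), 'world_from_camera': array([[ 0.89815037,  0.20753515, -0.38762749,  0.21502144],
       [-0.4396677 ,  0.41535328, -0.7963504 , -0.72065605],
       [-0.00426835,  0.8856697 ,  0.4642962 ,  0.46027424],
       [ 0.        ,  0.        ,  0.        ,  1.        ]])}
top {'mtx': array([[383.94827937,   0.        , 271.32471943],
       [  0.        , 383.94827937, 203.01628189],
       [  0.        ,   0.        ,   1.        ]]), 'world_from_camera': array([[-0.02594293,  0.98664616, -0.16079901,  0.41129477],
       [-0.99965505, -0.02494642,  0.00821327, -0.03374217],
       [ 0.00409224,  0.16095662,  0.986953  ,  0.9146521 ],
       [ 0.        ,  0.        ,  0.        ,  1.        ]])}
{'time_s': 0.1, 'joint_pos': array([-1.01525753e+00,  4.07845186e-02,  8.39116970e-02, -4.36614094e-04,
       -1.61546382e+00, -3.33672942e-01]), 'joint_vel': array([-0.00016698, -0.0028179 ,  0.00258046,  0.00128488,  0.00019358,
        0.00137154]), 'effort': array([-7.31705615e-03, -3.69345260e+01,  3.48276937e+01,  6.95172116e+00,
       -4.59918738e-03,  5.50242433e-06]), 'tool_pos': array([ 0.13204815, -0.58503835,  0.25535511]), 'tool_rot': array([-1.34352358e-04, -1.10715028e-01,  9.93851871e-01,  7.89085655e-04]), 'force': array([ 0.30406907, -0.02987599,  0.42514752]), 'wrist_torque': array([ 0.02304331, -0.01396972,  0.00865331]), 'grip_force': 0.0, 'grip_width': 0.08528589070159608}
```

View pics/scene0.png

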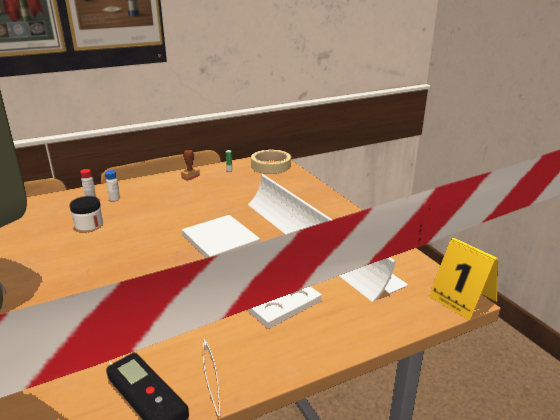

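View pics/top0.png

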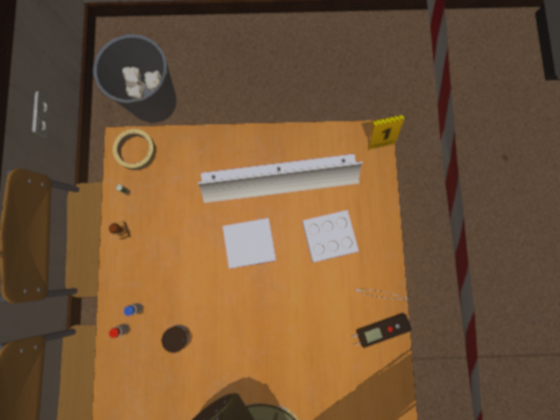

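Face-down tile is left at about top (249,243), and the face-up one at (331,236). The fence toe runs from about (203,202) to (361,185). A striped tape crosses the scene view and shows at top col ~445, so I need to locate it in space too.

```bash
cat > h.py <<'E'
import numpy as np,cv2
from workcell import arm
def ray(n,uv):
    c=arm.get_calibration(n);T=c["world_from_camera"];p=np.linalg.inv(c["mtx"])@[uv[0],uv[1],1]
    return T[:3,3],T[:3,:3]@(p*[1,-1,-1])
def onz(n,uv,z):
    o,d=ray(n,uv);return o+d*(z-o[2])/d[2]
def tri(ut,us):
    (a,d),(b,e)=ray("top",ut),ray("scene",us)
    d=d/np.linalg.norm(d);e=e/np.linalg.norm(e)
    t=np.linalg.lstsq(np.c_[d,-e],b-a,rcond=None)[0];p,q=a+t[0]*d,b+t[1]*e
    return (p+q)/2,np.linalg.norm(p-q)
E
python3 - <<'E'
from h import *
np.set_printoptions(precision=4,suppress=True)
im=cv2.imread("pics/top0.png");hsv=cv2.cvtColor(im,cv2.COLOR_BGR2HSV)
m=cv2.inRange(hsv,(0,0,120),(179,70,255))
for c in cv2.findContours(m,0,2)[0]:
    if cv2.contourArea(c)>800:
        r=cv2.minAreaRect(c);b=cv2.boxPoints(r);print("top",r)
        for p in b: print(p,onz("top",p,0.012),onz("top",p,0.0))
s=cv2.imread("pics/scene0.png");hs=cv2.cvtColor(s,cv2.COLOR_BGR2HSV)
m=cv2.inRange(hs,(0,0,140),(179,70,255));m[:, :180]=0;m[:210]=0;m[260:]=0;m[:,262:]=0
for c in cv2.findContours(m,0,2)[0]:
    if cv2.contourArea(c)>500: print("scene",cv2.approxPolyDP(c,3,True).reshape(-1,2).tolist())
# tape columns in top (red/white), per row extents
for row in (20,60,100,200,300): 
    x=np.where((hsv[row,415:500,1]>120)&((hsv[row,415:500,0]<5)|(hsv[row,415:500,0]>172))&(hsv[row,415:500,2]>80))[0]+415;print(row,x.min() if len(x) else 0,x.max() if len(x) else 0)
def plane(n,a,b):
    o,d=ray(n,a);_,e=ray(n,b);k=np.cross(d,e);return o,k
for ts in (((430,0),(471,420),(0,380),(560,218)),((441,0),(486,420),(0,315),(560,150))):
    o1,k1=plane("top",ts[0],ts[1]);o2,k2=plane("scene",ts[2],ts[3])
    d=np.cross(k1,k2);p=np.linalg.lstsq(np.array([k1,k2,[1,0,0]]),np.array([k1@o1,k2@o2,0.3]),rcond=None)[0];print("tape",p,d/np.linalg.norm(d))
big=cv2.resize(im[120:280,190:380],None,fx=4,fy=4,interpolation=cv2.INTER_CUBIC)[:600];cv2.imwrite("pics/crop.png",big)
E
```

```text
top ((248.43209838867188, 242.859619140625), (43.39215087890625, 47.84702682495117), 80.13418579101562)
[221.1449 225.5835] [0.5074 0.0784 0.012 ] [0.5087 0.0799 0.    ]
[268.2844 217.3853] [ 0.5241 -0.0332  0.012 ] [ 0.5256 -0.0332  0.    ]
[275.7193 260.1357] [ 0.4235 -0.048   0.012 ] [ 0.4237 -0.0482  0.    ]
[228.5798 268.3339] [0.4076 0.0617 0.012 ] [0.4075 0.063  0.    ]
top ((330.0294189453125, 235.61766052246094), (43.413875579833984, 47.2944450378418), 75.96376037597656)
[301.8235 220.2941] [ 0.5151 -0.1123  0.012 ] [ 0.5165 -0.1133  0.    ]
[347.7059 208.8235] [ 0.5398 -0.2225  0.012 ] [ 0.5415 -0.225   0.    ]
[358.2353 250.9412] [ 0.4398 -0.2413  0.012 ] [ 0.4402 -0.2441  0.    ]
[312.353  262.4118] [ 0.4161 -0.133   0.012 ] [ 0.4162 -0.1343  0.    ]
top ((280.47955322265625, 184.69740295410156), (16.511459350585938, 160.1311798095703), 83.1856460571289)
[200. 186.] [0.604  0.1286 0.012 ] [0.6066 0.1308 0.    ]
[359. 167.] [ 0.6413 -0.2558  0.012 ] [ 0.6444 -0.2587  0.    ]
[360.9591 183.3948] [ 0.6007 -0.2579  0.012 ] [ 0.6032 -0.2609  0.    ]
[201.9591 202.3948] [0.564  0.1238 0.012 ] [0.5661 0.1259 0.    ]
top ((278.984619140625, 168.37693786621094), (11.41119384765625, 164.3460235595703), 82.87498474121094)
[196.7385 172.9077] [0.6364 0.1366 0.012 ] [0.6394 0.1389 0.    ]
[359.8154 152.5231] [ 0.6775 -0.26    0.012 ] [ 0.6811 -0.263   0.    ]
[361.2308 163.8462] [ 0.649  -0.2617  0.012 ] [ 0.6522 -0.2647  0.    ]
[198.1539 184.2308] [0.6084 0.1331 0.012 ] [0.6111 0.1353 0.    ]
scene [[182, 229], [183, 235], [206, 257], [216, 254], [214, 259], [261, 259], [259, 238], [229, 215]]
20 0 0
60 0 0
100 0 0
200 0 0
300 0 0
tape [ 0.3    -0.3882  0.1744] [-0.9999  0.0106  0.0129]
tape [ 0.3    -0.3823  0.2369] [-0.9993 -0.0171 -0.0339]
```

View pics/crop.png

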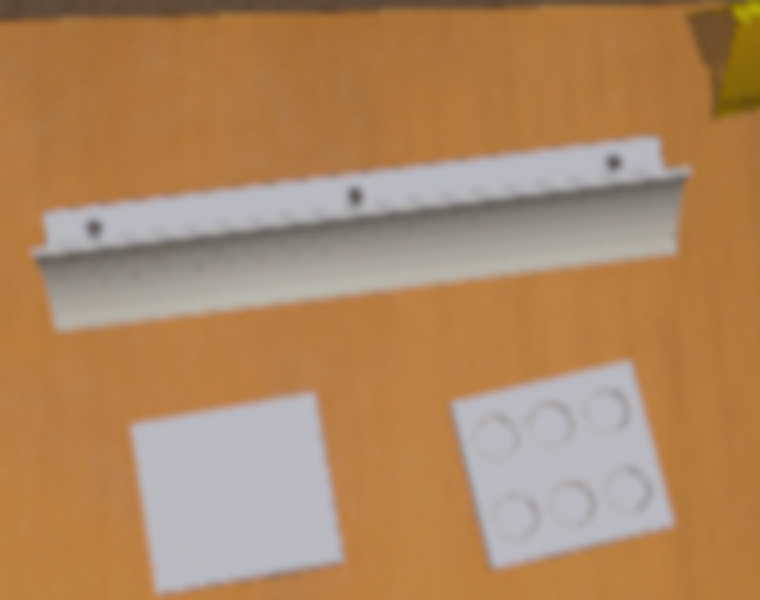

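The crop shows the toe from crop (57,330) to (677,254), the rim from (35,252) to (690,170), and a plain tile with corners (132,425), (317,392), (344,562), (157,593). The tape is a strip at y≈-0.385, z 0.17–0.24, so I'll cross above it.

```bash
cat >> h.py <<'E'
from scipy.spatial.transform import Rotation as Ro
cr=lambda u,v:(190+u/4,120+v/4)
A,B=onz("top",cr(57,330),0),onz("top",cr(677,254),0)
T0=(A+B)/2;Y=(A-B)/np.linalg.norm(A-B);X=np.array([Y[1],-Y[0],0])
def rows(pts,yaw=None):
    "pts in fence frame (n along X, y along Y, z) -> tool-axis shifts"
    s=arm.state();q=s["tool_rot"];R=Ro.from_quat([q[1],q[2],q[3],q[0]])
    G=Ro.from_matrix(np.c_[-X,Y,[0,0,-1]])
    print("rotvec",(R.inv()*G).as_rotvec().round(3))
    for p in pts:
        w=T0+X*p[0]+Y*p[1]+[0,0,p[2]]
        print(p,w.round(3),"shift",R.inv().apply(w-s["tool_pos"]).round(4))
def fen(w): d=np.asarray(w)-T0;return np.array([d@X,d@Y,w[2]])
E
python3 - <<'E'
from h import *
np.set_printoptions(precision=4,suppress=True)
print(T0,X,"fence len",np.linalg.norm(A-B))
print("rim",[fen(onz("top",cr(*p),.06)) for p in((35,252),(690,170))])
C=[onz("top",cr(*p),.012) for p in((132,425),(317,392),(344,562),(157,593))]
print("tile",[fen(c) for c in C],fen(np.mean(C,0)))
# heights: two-view tile corners (front-left, rear-left)
for ut,us in((cr(132,425),(229,215)),(cr(157,593),(182,232))): print("tri",tri(ut,us))
c=fen(np.mean(C,0));y=c[1]
print("now",fen(arm.state()["tool_pos"]))
rows([(-.15,-.35,.37),(-.19,y,.37),(-.19,y,.08),(-.19,y,.028)])
E
```

```text
[ 0.5844 -0.0682  0.    ] [0.9951 0.0987 0.    ] fence len 0.3789731626028422
rim [array([0.0352, 0.1885, 0.06  ]), array([ 0.0367, -0.189 ,  0.06  ])]
tile [array([-0.0642,  0.1493,  0.012 ]), array([-0.0583,  0.0387,  0.012 ]), array([-0.159 ,  0.0354,  0.012 ]), array([-0.1631,  0.1451,  0.012 ])] [-0.1111  0.0922  0.012 ]
tri (array([0.5058, 0.074 , 0.0123]), np.float64(0.00022139803421895244))
tri (array([0.4078, 0.0607, 0.0066]), np.float64(0.00018506619120995302))
now [-0.5011 -0.4697  0.2554]
rotvec [ 0.002 -0.     0.123]
(-0.15, -0.35, 0.37) [ 0.47  -0.431  0.37 ] shift [-0.3631  0.0759 -0.1146]
(-0.19, np.float64(0.09215098120912957), 0.37) [0.386 0.005 0.37 ] shift [-0.3777  0.5196 -0.1138]
(-0.19, np.float64(0.09215098120912957), 0.08) [0.386 0.005 0.08 ] shift [-0.3777  0.5191  0.1762]
(-0.19, np.float64(0.09215098120912957), 0.028) [0.386 0.005 0.028] shift [-0.3777  0.5191  0.2282]
```

The manual's scale: turns go in shares of 360 degrees. Converting my numbers, 0.123 rad / 6.2832 = 0.0196.

Emit:
pendant([
  [[0,0,0,0,0,-0.06,0.03],[0,0,0,0,0,-0.115,0.03],[0,0,0.0095,-0.06,0.012,-0.115,0.03],[0,0,0.0196,-0.12,0.025,-0.115,0.03],[0,0,0.0196,-0.18,0.037,-0.115,0.03],[0,0,0.0196,-0.24,0.05,-0.115,0.03],[0,0,0.0196,-0.3,0.063,-0.115,0.03],[0,0,0.0196,-0.36,0.076,-0.115,0.03]],
])

```text
time_s: 1.1
tool_pos: [0.4681, -0.4307, 0.371]
tool_rot: [-0.0, -0.049, 0.999, 0.0]
force: [1.0, -0.7, 0.0]
grip_width: 0.0298
grip_force: 0.0
```

```bash
python3 -c "
from h import *
rows([(-.19,.092,.37),(-.19,.092,.08)])"
```

```text
rotvec [ 0. -0.  0.]
(-0.19, 0.092, 0.37) [0.386 0.005 0.37 ] shift [0.0385 0.4413 0.0012]
(-0.19, 0.092, 0.08) [0.386 0.005 0.08 ] shift [0.0384 0.4412 0.2912]
```

Emit:
pendant([
  [[0,0,0,0.005,0.06,0,0.03],[0,0,0,0.01,0.12,0,0.03],[0,0,0,0.016,0.18,0,0.03],[0,0,0,0.021,0.24,0,0.03],[0,0,0,0.027,0.3,0,0.03],[0,0,0,0.032,0.36,0,0.03],[0,0,0,0.038,0.42,0,0.03],[0,0,0,0.038,0.441,0,0.03]],
])

```text
time_s: 2.1
tool_pos: [0.3843, 0.0056, 0.3713]
tool_rot: [0.0, -0.052, 0.999, 0.001]
force: [0.0, 0.1, -0.6]
grip_width: 0.0297
grip_force: 0.0
```

Emit:
pendant([
  [[0,0,0,0,0,0.06,0.03],[0,0,0,0,0,0.12,0.03],[0,0,0,0,0,0.18,0.03],[0,0,0,0,0,0.24,0.03],[0,0,0,0,0,0.29,0.03],[0,0,0,0,0,0.31,0.03],[0,0,0,0,0,0.325,0.03],[0,0,0,0,0,0.325,0.03]],
])

```text
time_s: 3.1
tool_pos: [0.3847, 0.003, 0.0457]
tool_rot: [-0.001, -0.049, 0.999, -0.0]
force: [-0.4, 0.3, 0.9]
grip_width: 0.0298
grip_force: 0.0
```

```bash
python3 -c "
from h import *
print(fen(arm.state()['tool_pos']))
rows([(-.19,.092,.028),(-.021,.092,.028)])"
```

```text
[-0.19162496  0.090533    0.04568281]
rotvec [-0.    -0.001 -0.   ]
(-0.19, 0.092, 0.028) [0.386 0.005 0.028] shift [-0.0017  0.0015  0.0177]
(-0.021, 0.092, 0.028) [0.554 0.021 0.028] shift [-0.1706  0.0015  0.0174]
```

Emit:
pendant([
  [[0,0,0,0,0,0.009,0.03],[0,0,0,0,0,0.015,0.03],[0,0,0,0,0,0.0175,0.03],[0,0,0,0,0,0.0175,0.03]],
])

```text
time_s: 3.6
tool_pos: [0.3851, 0.0032, 0.0288]
tool_rot: [-0.0, -0.049, 0.999, 0.0]
force: [-0.1, 0.2, 0.0]
grip_width: 0.0303
grip_force: 0.0
```

Emit:
pendant([
  [[0,0,0,-0.015,0,0,0.03],[0,0,0,-0.025,0,0,0.03],[0,0,0,-0.035,0,0,0.03],[0,0,0,-0.045,0,0,0.03],[0,0,0,-0.055,0,0,0.03],[0,0,0,-0.065,0,0,0.03],[0,0,0,-0.075,0,0,0.03],[0,0,0,-0.08,0,0,0.03]],
])

```text
time_s: 4.6
tool_pos: [0.4652, 0.0111, 0.0287]
tool_rot: [-0.0, -0.049, 0.999, -0.0]
force: [-3.8, -0.6, 4.1]
grip_width: 0.0298
grip_force: 1.8
```

```bash
python3 -c "
from h import *
print(fen(arm.state()['tool_pos']))
cv2.imwrite('pics/s1.png',arm.capture('scene'))"
```

```text
[-0.11073802  0.09060094  0.02865382]
```

View pics/s1.png

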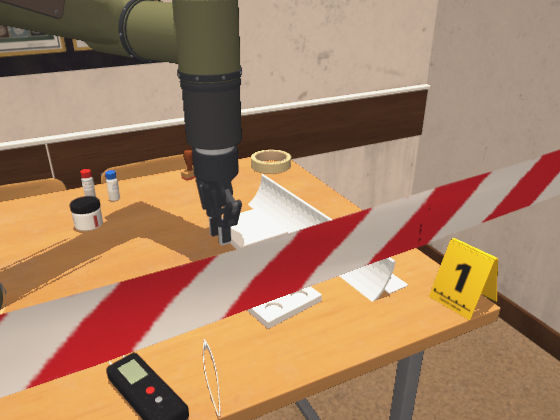

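The tile at about (265,225) has reached the fence toe and is still flush against the fingers; I'll push on, 2 mm lower.

Emit:
pendant([
  [[0,0,0,-0.01,0,0.002,0.03],[0,0,0,-0.02,0,0.002,0.03],[0,0,0,-0.03,0,0.002,0.03],[0,0,0,-0.04,0,0.002,0.03],[0,0,0,-0.05,0,0.002,0.03],[0,0,0,-0.06,0,0.002,0.03],[0,0,0,-0.068,0,0.002,0.03],[0,0,0,-0.075,0,0.002,0.03]],
])

```text
time_s: 5.65
tool_pos: [0.5398, 0.0186, 0.0266]
tool_rot: [-0.0, -0.049, 0.999, 0.0]
force: [-1.0, 0.3, -0.7]
grip_width: 0.0297
grip_force: 0.9
```

```bash
python3 -c "
from h import *
print(fen(arm.state()['tool_pos']))
cv2.imwrite('pics/s2.png',arm.capture('scene'))"
```

```text
[-0.03577764  0.09071875  0.02663559]
```

View pics/s2.png

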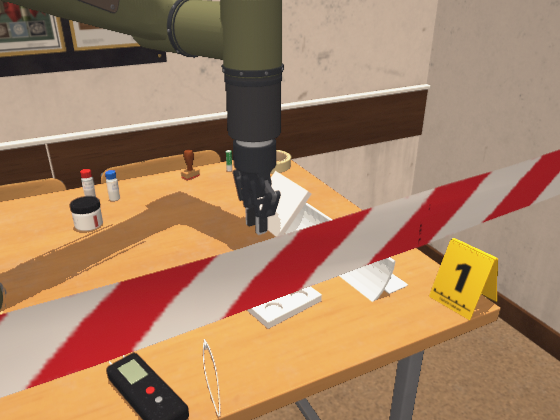

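The tile, near (285,200), is now leaning steeply on the fence. I'll push the last ~13 mm, then back off and look.

Emit:
pendant([
  [[0,0,0,-0.005,0,0,0.03],[0,0,0,-0.01,0,0,0.03],[0,0,0,-0.013,0,0,0.03],[0,0,0,-0.013,0,0,0.03]],
])

```text
time_s: 6.2
tool_pos: [0.5527, 0.0198, 0.0269]
tool_rot: [0.0, -0.049, 0.999, 0.0]
force: [-1.2, 0.1, -0.3]
grip_width: 0.0296
grip_force: 0.4
```

Emit:
pendant([
  [[0,0,0,0.01,0,0,0.03],[0,0,0,0.03,0,0,0.03],[0,0,0,0.06,0,-0.05,0.03],[0,0,0,0.08,0,-0.11,0.03],[0,0,0,0.1,0,-0.17,0.03],[0,0,0,0.1,0,-0.2,0.03]],
])

```text
time_s: 6.95
tool_pos: [0.4525, 0.0097, 0.2317]
tool_rot: [0.004, -0.05, 0.999, 0.001]
force: [0.2, 0.6, 0.0]
grip_width: 0.0297
grip_force: 0.0
```

```bash
python3 -c "
from h import *
print(fen(arm.state()['tool_pos']))
a=arm.capture('scene');b=arm.capture('top');cv2.imwrite('pics/sb.png',a);cv2.imwrite('pics/tb.png',b)
cv2.imwrite('pics/s3.png',np.hstack([cv2.resize(a[130:280,200:350],(400,400),interpolation=2),cv2.resize(b[120:280,190:350],(400,400),interpolation=2)]))"
```

```text
[-0.12349234  0.09051611  0.23174857]
```

View pics/s3.png

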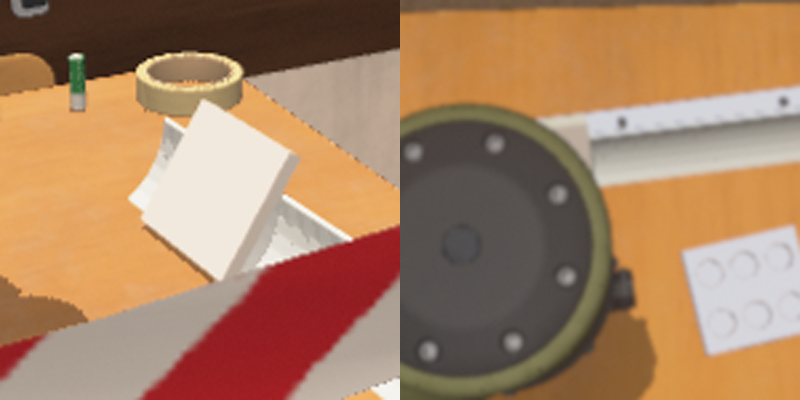

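The tile leans on the fence; its upper right corner is at left-crop (298,155) and right-crop (587,118). Triangulating it.

```bash
python3 -c "
from h import *
p,e=tri((190+187*.4,120+118*.4),(200+298*.375,130+155*.375));print(fen(p),e)
p,e=tri((190+187*.4,120+118*.4),(200+290*.375,130+151*.375));print(fen(p),e)
# left upper corner / lower corners by plane at y known: left-top ray
for u in((203,100),(141,220),(222,281)):
  o,d=ray('scene',(200+u[0]*.375,130+u[1]*.375))
  for y in(.0352,.145):
    t=(y-(o-T0)@Y)/(d@Y);print(u,y,fen(o+t*d).round(3))
rows([(-.12,.0905,.3),(.085,.0905,.3),(.085,.0905,.098)])"
```

```text
[0.04686911 0.03528581 0.08657846] 0.0009588702986252928
[0.04378947 0.036494   0.0903898 ] 0.003668794060389062
(203, 100) 0.0352 [-0.028  0.035  0.143]
(203, 100) 0.145 [0.041 0.145 0.089]
(141, 220) 0.0352 [-0.074  0.035  0.071]
(141, 220) 0.145 [-0.014  0.145  0.006]
(222, 281) 0.0352 [-0.013  0.035  0.007]
(222, 281) 0.145 [ 0.058  0.145 -0.069]
rotvec [0.002 0.01  0.   ]
(-0.12, 0.0905, 0.3) [0.456 0.01  0.3  ] shift [-0.0029 -0.     -0.0678]
(0.085, 0.0905, 0.3) [0.66 0.03 0.3 ] shift [-2.079e-01 -1.000e-04 -6.580e-02]
(0.085, 0.0905, 0.098) [0.66  0.03  0.098] shift [-0.2059 -0.0004  0.1362]
```

Emit:
pendant([
  [[0,0,0,-0.05,0,0,0.03],[0,0,0,-0.1,0,0,0.03],[0,0,0,-0.15,0,0,0.03],[0,0,0,-0.2,0,0,0.03],[0,0,0,-0.208,0,0,0.03],[0,0,0,-0.208,0,0,0.03]],
])

```text
time_s: 7.8
tool_pos: [0.6596, 0.0303, 0.2258]
tool_rot: [-0.001, -0.049, 0.999, -0.0]
force: [-0.4, 0.1, 1.2]
grip_width: 0.0298
grip_force: 0.0
```

```bash
python3 -c "
from h import *
print(fen(arm.state()['tool_pos']))
rows([(.085,.0905,.098)])"
```

```text
[0.08460778 0.09060856 0.22583086]
rotvec [-0.    -0.001 -0.   ]
(0.085, 0.0905, 0.098) [0.66  0.03  0.098] shift [-6.000e-04 -1.000e-04  1.278e-01]
```

Emit:
pendant([
  [[0,0,0,0,0,0.05,0.03],[0,0,0,0,0,0.09,0.03],[0,0,0,0,0,0.115,0.03],[0,0,0,0,0,0.126,0.03],[0,0,0,0,0,0.126,0.03]],
])

```text
time_s: 8.43
tool_pos: [0.6594, 0.0304, 0.1017]
tool_rot: [0.0, -0.049, 0.999, 0.0]
force: [0.3, 0.2, -0.0]
grip_width: 0.03
grip_force: 0.0
```

Emit:
pendant([
  [[0,0,0,0.012,0,0,0.03],[0,0,0,0.025,0,0,0.03],[0,0,0,0.035,0,0,0.03],[0,0,0,0.045,0,0,0.03],[0,0,0,0.055,0,0,0.03],[0,0,0,0.062,0,0,0.03]],
])

```text
time_s: 9.18
tool_pos: [0.5974, 0.0242, 0.1008]
tool_rot: [-0.0, -0.049, 0.999, 0.0]
force: [0.5, 1.0, 1.1]
grip_width: 0.0303
grip_force: 0.0
```

```bash
python3 -c "
from h import *
print(fen(arm.state()['tool_pos']))
cv2.imwrite('pics/s4.png',arm.capture('scene'))"
```

```text
[0.02205435 0.0906613  0.1007665 ]
```

View pics/s4.png

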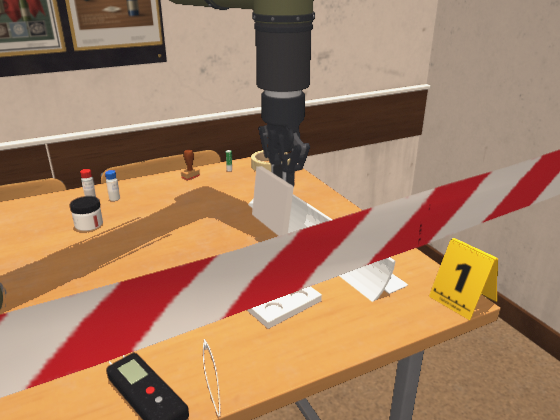

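The tile is hooked and nearly upright at (272,200). I'll keep drawing it over.

Emit:
pendant([
  [[0,0,0,0.008,0,0,0.03],[0,0,0,0.016,0,0,0.03],[0,0,0,0.024,0,0,0.03],[0,0,0,0.032,0,0,0.03],[0,0,0,0.04,0,0,0.03],[0,0,0,0.04,0,0,0.03],[0,0,0,0.04,0,0,0.03],[0,0,0,0.04,0,0,0.03]],
])

```text
time_s: 10.22
tool_pos: [0.5584, 0.0203, 0.1007]
tool_rot: [-0.0, -0.049, 0.999, 0.0]
force: [0.4, -0.4, 0.8]
grip_width: 0.0297
grip_force: 0.0
```

```bash
python3 -c "
from h import *
print(fen(arm.state()['tool_pos']))
cv2.imwrite('pics/s5.png',arm.capture('scene'))"
```

```text
[-0.01705859  0.09063735  0.10073777]
```

View pics/s5.png

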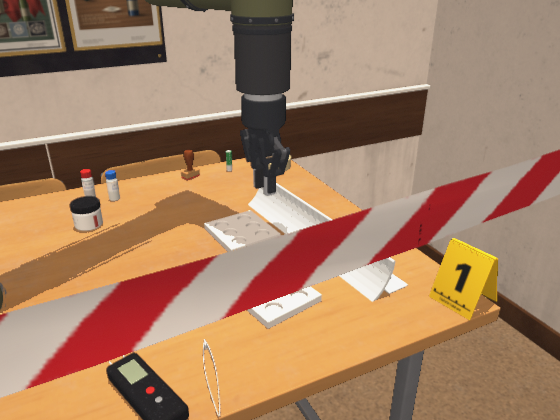

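The tile lies wells up at about (245,232). I'll lift clear and check flatness and position from the top.

Emit:
pendant([
  [[0,0,0,0,0,-0.05,0.03],[0,0,0,0,0,-0.1,0.03],[0,0,0,0,0.06,-0.15,0.03],[0,0,0,0,0.12,-0.15,0.03],[0,0,0,0,0.18,-0.15,0.03],[0,0,0,0,0.24,-0.15,0.03],[0,0,0,0,0.26,-0.15,0.03],[0,0,0,0,0.26,-0.15,0.03]],
])

```text
time_s: 11.28
tool_pos: [0.5324, 0.2804, 0.25]
tool_rot: [-0.001, -0.05, 0.999, -0.0]
force: [0.0, -0.4, -0.2]
grip_width: 0.0305
grip_force: 0.0
```

```bash
python3 - <<'E'
from h import *
np.set_printoptions(precision=4,suppress=True)
b=arm.capture('top');a=arm.capture('scene')
m=cv2.inRange(cv2.cvtColor(b,cv2.COLOR_BGR2HSV),(0,0,120),(179,70,255))
for c in cv2.findContours(m,0,2)[0]:
    if cv2.contourArea(c)>800:
        r=cv2.minAreaRect(c);print(r,fen(onz("top",r[0],.012)))
cv2.imwrite('pics/s6.png',np.hstack([cv2.resize(a[190:290,180:280],(400,400),interpolation=2),cv2.resize(b[150:280,210:340],(400,400),interpolation=2)]))
E
```

```text
((330.0294189453125, 235.61766052246094), (43.413875579833984, 47.2944450378418), 75.96376037597656) [-0.1174 -0.0979  0.012 ]
((247.62307739257812, 224.98464965820312), (42.79198455810547, 47.38126754760742), 82.87498474121094) [-0.0684  0.0914  0.012 ]
((280.4827880859375, 184.45156860351562), (16.6709041595459, 160.1298828125), 82.95423126220703) [0.0189 0.0019 0.012 ]
((279.0154113769531, 168.62307739257812), (11.907333374023438, 164.3460235595703), 82.87498474121094) [0.0581 0.0004 0.012 ]
```

View pics/s6.png

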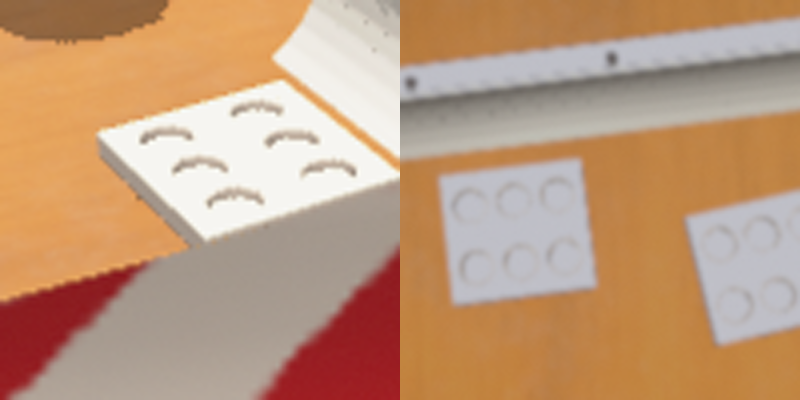

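The tile lies flat with its wells up, its centre 68 mm in front of the toe. The other tile has not moved, and the arm is clear of everything.

```bash
python3 -c "
from workcell import arm
print(arm.close_job())"
```

```text
the job is handed in; nothing more can be done
None
```

I turned the face-down tile over against the fence and handed the job in at about 11 s: it lies flat, wells up, its centre about 68 mm in front of the toe, and the other tile has not moved; the judge's result was not shown.

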